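Peel a stuck gel tray and hold it over the viewing panel

ROBOT

A 7-joint arm with a two-finger parallel gripper is mounted at the origin on the work surface. World frame = base frame: x ahead of the robot, y to its left, z up, the work surface at z = 0. Lengths are in m, angles in rad, forces in N, time in s.
With the tool pointing down it reaches from about 0.35 to 0.9 m from the base axis. Payload 8.1 kg.
Tool frame: the origin (TCP) lies between the finger pads, 19 mm behind the fingertips; this is the grasp point; z points along the fingers, y is the line along which they close (so a half turn about z gives the same grasp; the last joint's range is limited). The gripper opens to 92 mm and grips with 3 to 60 N. Pads are 19 mm wide; open, the fingers measure 130 mm over their backs; the gripper's body (75 mm by 190 mm) begins 47 mm behind the grasp point.
Start: joints at [-1.243, 0.434, 0.025, 1.573, -0.012, 1.134, -0.075], TCP at [0.261, 0.568, 0.246] pointing down, gripper open.
Joint ranges: [-2.62, 2.62], [-0.44, 2.09], [-1.27, 1.32], [0.08, 2.57], [-1.32, 4.46], [0.12, 2], [-2.74, 2.74]. Speed limits (rad/s): [2.22, 2.22, 3.01, 3.01, 3.14, 3.14, 3.14].

INTERFACE

Orientations are given as a rotation vector (axis times angle).
In Python, from cell import arm gives the robot as it stands.
- The arm moves only by the tool carry_out, never from a script. Its arguments are lists of equal length, an entry for each row: "claw": the finger opening in cm, from 0 to 9.18; "delta_pos": the shift along the tool's x, y, z in cm, a list of three; "angular": the turn, a rotation vector about the tool's x, y, z in rad, a list of three. In form: {"claw": [claw, ...], "delta_pos": [[dx, dy, dz], ...], "angular": [[ax, ay, az], ...]}. A call has 1 to 20 rows; each row shifts and turns the commanded pose from where the row before left it, along the tool's axes as they then stand; what a row does not reach is not made up. A row lasts 1/10 s, in which the tool goes at most 50 mm and 8.59 degrees, less where a joint would pass 70% of its speed; a pose out of reach is approached as far as the arm can. A call with a gripper value outside its range is refused whole. The fingers move at their own pace and stop on an object; "force" is the grip in N (left out, the last holds). Time passes only in rows, so rows that do not move let the fingers close. It gives the time, the measured TCP pose, the force, the opening and the grip force at its end, in the units of the state.
- arm.observe(): the state, without advancing time (a new reading comes with each control period).
- arm.get_image(name): name is "scene" or "top" or "wrist"; returns a dict with "frame" (400x640x3 uint8, red, green, blue), "mtx" (3x3 intrinsics, pixels), "dist" ([k1, k2, p1, p2, k3] as OpenCV has them; the pictures are not rectified), "T" (4x4, takes a point from camera to world coordinates). Camera axes: x right, y down, z forward; pixel columns grow to the right and rows downward; lengths in m; the calibration is good to about 2 mm. A picture is of the moment at which its call begins. There is no depth.
- arm.sign_off(): hands the job in; it is judged then, once.
Trained networks look in a picture, given as the dict that the camera call returned (one of the last four; its "shot" number tells which), for a name from the list of things; names that differ only in an ending like _2 or _b are one class to them, and where a whole thing is asked for, a point or a joint stands for the part that bears it (a point fixed in the world has none). Each returns a list of dicts, best first, with "conf" (0 to 1); they miss things now and then, are a little off and sometimes report something else, mostly with a low value. They report only what shows in the picture. A call takes as long as a camera call. They do not tell look-alikes from the thing itself.
- arm.look_for(label, picture): "centre" ([column, row] as shares, 0 to 1, of the picture: columns of its width, rows of its height, amid what is visible of it).
- arm.trace(label, picture): "region" (400x640 bool, what is visible of it) and "centre" ([column, row] as shares, 0 to 1, of the picture: columns of its width, rows of its height, amid what is visible of it).
- arm.place_of(label, picture): "centre" ([column, row] as shares, 0 to 1, of the picture: columns of its width, rows of its height: a listed point, or the origin of a listed thing).
The state is a dict: "clock": time; "joints": joint angles; "dq": joint speeds; "joint_efforts": joint torques, N m; "position": TCP position; "ee_rot": TCP orientation; "force": force on the tool from outside, world axes, zero at the start; "ft_torque": the same for the moment, N m; "width": opening from 0.0 (shut) to 1.0 (fully open); "gripper_force": force on a finger pad.
Only numpy, scipy, OpenCV 4.12 (cv2) and the standard library are available. Lean on these libraries where they do the work, as an engineer would, in place of code of your own. Each camera call takes 0.05 s, during which the arm holds its last target. There are 200 camera calls.

TASK

The formed gel-staining trays have stuck together in their stack: peel off only the top tray by taking its rim at one corner and lifting that corner first, while the opposite corner stays down in the stack, and leave the rest of the stack standing in its place. Bring the tray over to the lit viewing panel and hold it there, level and open side up, a hand's breadth above the middle of the panel, so that it can be checked against the light. Finish while still holding it in the gripper, in the air, and leave the bottle, the tip box and the beaker alone.

Things in the scene. Friction and masses are not known exactly. Their poses are not given: they have to be found in the camera images.
- tray: top tray of the stack, loose, about 130 g: stiff milky-white formed plastic, 218 x 158 x 36 mm (x, y, z), open on top, its four corners bevelled at 45 degrees. Origin: centre of its underside, x along the long side, z up. A solid upright bead, 9 mm wide, 10 mm high (26 to 36 mm above the origin), forms the rim all round and can be pinched with one finger inside the tray, one outside
- corner_pp (a point): point on the tray: top of the rim bead at the middle of the bevelled +x +y corner, halfway across the bead; tray frame x 91.2, y 61.2, z 36 mm. Each bevel's bead faces exactly 45 degrees between the sides (here along +x +y) and is 34 mm long inside, 41 mm outside. The oppopoint one is corner_nn
- corner_np (a point): same point of the -x +y corner (corner_pn is oppopoint). Inner faces of the bead along the sides lie at x = +-100 and y = +-70 mm. Below the bead the thin walls step 2 mm inward, then slope in 5 mm more down to the flat floor
- corner_nn (a point): same point of the -x -y corner. Here as at every corner a sprung moulded nub of the tray below grips the seated tray with about 1.3 N and lets go once that corner has risen about 7 mm
- corner_pn (a point): same point of the +x -y corner (corner_np is oppopoint)
- stack: rest of the stack: nine more such trays, nested and stuck together, a loose block of about 1.1 kg that simply stands on the bench. Origin: centre of its foot; axes as the tray's. Its rims lie flush above one another, one each 10 mm, the highest 116 mm above the bench; the top tray's rim rests on it, with the tray's origin 90 mm above this origin and the tray's rim top at 126 mm
- panel: the lit viewing panel, a flat LED light box fixed on the bench, grey frame 260 x 200 mm (x, y) with a glowing white window 230 x 170 mm. Origin: centre of its underside on the bench; z up; its window is 18 mm above the origin
- bottle: bystander: a laboratory glass bottle with a screw cap, 66 mm diameter, 135 mm high; origin at the centre of its foot
- tipbox: bystander: a closed pipette tip box, 82 x 122 x 75 mm (x, y, z); origin at the centre of its underside
- beaker: bystander: an open beaker, 68 mm diameter, 95 mm high; origin at the centre of its foot
Things that resemble listed ones, but are neither listed nor needed, are in the scene too. Of the things like the stack, leave any that is blue; of the rest the smaller one is meant.

How it is judged:
By the outcome, as a careful person would: the job done as asked, in the order asked, and still so for the second after the job is handed in, while the arm keeps its last pose, push and grip.
It also fails if it takes over 51 s, if anything falls off the work surface, if the arm or the gripper's body presses on something with over 40 N, if the wrist force passes 120 N, or if a joint passes its speed limit or range.

## Working session

There is one attempt and no reset: what is moved stays moved. The work goes in short steps, Python scripts to look and compute and a tool call to move; the robot and the scene stay as the last step left them, time stands still between calls to the robot, and variables do not carry over. Pictures are saved under pics/ and viewed, at most 10 in all, crops included, and the job is handed in when it is done.

Besides the shell and the picture viewer there is one more tool, called as a command line: name --argument value ..., lists and objects as JSON in quotes. carry_out: Moves the arm, as the interface text tells. Its arguments: {"type":"object","properties":{"claw":{"type":"array","items":{"type":"number"}},"delta_pos":{"type":"array","items":{"type":"array","items":{"type":"number"}}},"angular":{"type":"array","items":{"type":"array","items":{"type":"number"}}},"force":{"type":"number"}},"required":["claw","delta_pos","angular"]}

```bash
mkdir -p pics
cat > h.py <<'E'
import numpy as np, cv2
from cell import arm
from scipy.spatial.transform import Rotation as R
def ray(im,c,share=True):
    p=np.array(c,float)*([640,400] if share else [1,1])
    u=cv2.undistortPoints(p.reshape(1,1,2),im["mtx"],np.array(im["dist"]))[0,0]
    T=np.array(im["T"]); d=T[:3,:3]@np.r_[u,1]; return T[:3,3],d/np.linalg.norm(d)
def at_z(im,c,z,share=True):
    o,d=ray(im,c,share); return o+d*(z-o[2])/d[2]
def tri(*rs):
    A=np.zeros((3,3));b=np.zeros(3);
    for o,d in rs:
        M=np.eye(3)-np.outer(d,d);A+=M;b+=M@o
    p=np.linalg.solve(A,b); return p,[np.linalg.norm((np.eye(3)-np.outer(d,d))@(p-o))*1e3 for o,d in rs]
def proj(im,P):
    T=np.linalg.inv(im["T"]);r,_=cv2.Rodrigues(T[:3,:3])
    return cv2.projectPoints(np.atleast_2d(P).astype(float),r,T[:3,3],im["mtx"],np.array(im["dist"]))[0][:,0]
E
python3 - <<'E'
from h import *
np.set_printoptions(precision=3,suppress=True)
s=arm.observe();print(s)
for n in("scene","top"):
    im=arm.get_image(n);cv2.imwrite(f"pics/{n}0.png",im["frame"][:,:,::-1]);print(n,np.array(im["T"]))
    for l in("tray","stack","panel","bottle","tipbox","beaker","corner_pp","corner_np","corner_nn","corner_pn"):
        print(l,[(np.round(np.array(d["centre"])*[640,400],1),round(d["conf"],2)) for d in arm.place_of(l,im)])
E
```

```text
{'clock': 0.0, 'joints': array([-1.243,  0.435,  0.025,  1.574, -0.012,  1.134, -0.075]), 'dq': array([ 0.001, -0.001, -0.001,  0.   , -0.003, -0.001, -0.   ]), 'joint_efforts': array([ -0.001, -66.782,   0.985, -31.446,  -0.061,   0.043,   0.   ]), 'position': array([0.261, 0.567, 0.245]), 'ee_rot': array([-0.672, -3.069,  0.002]), 'force': array([-0.318,  1.362,  0.078]), 'ft_torque': array([-0.023,  0.005, -0.006]), 'gripper_force': 0.0, 'width': 0.9990351257419066}
scene [[ 0.658  0.56  -0.503  1.157]
 [ 0.753 -0.489  0.44  -0.732]
 [-0.    -0.669 -0.744  1.125]
 [ 0.     0.     0.     1.   ]]
tray []
stack [(array([218.8, 205. ]), 0.89), (array([292., 241.]), 0.71), (array([213.9, 309.1]), 0.65)]
panel [(array([405.3, 170.1]), 0.6)]
bottle [(array([325.2, 314.1]), 0.79)]
tipbox [(array([409.8, 260.2]), 0.94)]
beaker [(array([472.9, 193.1]), 0.77)]
corner_pp [(array([311.4, 196.1]), 0.77)]
corner_np [(array([257. , 212.7]), 0.79), (array([410.8, 260.6]), 0.31)]
corner_nn [(array([265.4, 242.2]), 0.74)]
corner_pn [(array([328.3, 225.6]), 0.67)]
top [[-0.024 -0.998  0.063  0.358]
 [-1.     0.024 -0.003 -0.11 ]
 [ 0.001 -0.063 -0.998  1.748]
 [ 0.     0.     0.     1.   ]]
tray [(array([357.5, 198.7]), 0.92)]
stack [(array([384.7, 271.8]), 0.68)]
panel [(array([223.5, 198.6]), 0.65)]
bottle [(array([379.5, 132.8]), 0.52)]
tipbox [(array([290.5, 128.3]), 0.85)]
beaker [(array([198.8, 135.7]), 0.82)]
corner_pp [(array([330.8, 204. ]), 0.72)]
corner_np [(array([379.9, 221.4]), 0.74)]
corner_nn [(array([391.8, 190.8]), 0.92), (array([330.5, 201.5]), 0.49)]
corner_pn [(array([343.9, 172.2]), 0.85), (array([360.4, 199.3]), 0.63)]
```

View pics/scene0.png

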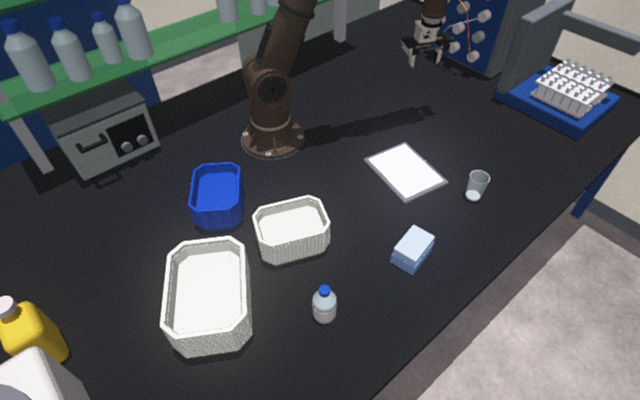

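View pics/top0.png

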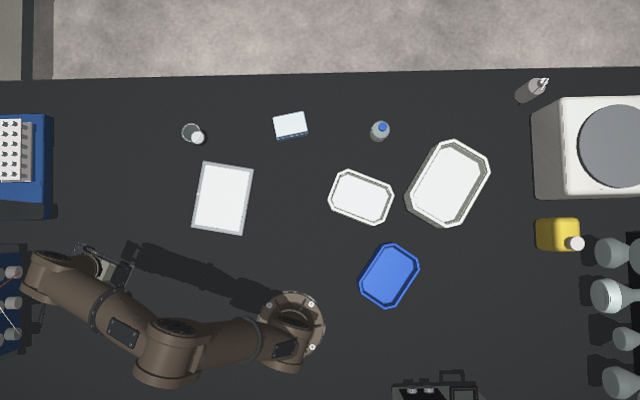

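Run:
```python
from h import *
np.set_printoptions(precision=4,suppress=True)
a=arm.get_image("scene");b=arm.get_image("top")
C=("corner_pp","corner_np","corner_nn","corner_pn")
P=[]
for l in C:
    x=arm.place_of(l,a);y=arm.place_of(l,b)
    if x and y:
        p,e=tri(ray(a,x[0]["centre"]),ray(b,y[0]["centre"]));print(l,p,np.round(e,1),at_z(b,y[0]["centre"],.126));
for l,z in(("panel",0),("bottle",0),("tipbox",0),("beaker",0),("stack",0)):
    for im in(a,b):
        print(l,[at_z(im,d["centre"],z) for d in arm.place_of(l,im)])
```

```text
corner_pp [ 0.457  -0.16    0.1463] [11.2 11.2] [ 0.451  -0.1694  0.126 ]
corner_np [ 0.3751 -0.3234  0.1078] [2.8 2.8] [ 0.3734 -0.3233  0.126 ]
corner_nn [ 0.487  -0.378   0.1247] [1.5 1.5] [ 0.4861 -0.3791  0.126 ]
corner_pn [ 0.56   -0.2058  0.1349] [5.1 5.1] [ 0.5578 -0.2102  0.126 ]
panel [array([0.4927, 0.2538, 0.    ])]
panel [array([0.4846, 0.2411, 0.    ])]
bottle [array([ 0.7145, -0.3544,  0.    ])]
bottle [array([ 0.709 , -0.3507,  0.    ])]
tipbox [array([ 0.7562, -0.0252,  0.    ])]
tipbox [array([ 0.7472, -0.0113,  0.    ])]
beaker [array([0.7246, 0.358 , 0.    ])]
beaker [array([0.7256, 0.3452, 0.    ])]
stack [array([ 0.5019, -0.584 ,  0.    ]), array([ 0.4648, -0.2733,  0.    ]), array([ 0.1889, -0.3643,  0.    ])]
stack [array([ 0.5031, -0.5883,  0.    ]), array([ 0.1864, -0.36  ,  0.    ])]
```

The scene shows three stacks: a small white one at scene (291,228) / top (360,197), a larger white one at top (448,183), and a blue one at top (389,275). The small white stack is the one meant. The panel is at top (223,198), with the beaker, tip box and bottle along the far side. I'll now fit the tray pose and plan the approach to corner_pp, the corner with free space beside it.

```bash
cat >> h.py <<'E'
from scipy.optimize import least_squares
CN={"corner_pp":(91.2,61.2,36),"corner_np":(-91.2,61.2,36),"corner_nn":(-91.2,-61.2,36),"corner_pn":(91.2,-61.2,36)}
def fit(ims,x0,free_z=True,near=25):
    obs=[]
    for im in ims:
        for l,c in CN.items():
            for d in arm.place_of(l,im):
                px=np.array(d["centre"])*[640,400]
                obs.append((im,np.array(c)/1e3,px,d["conf"],l))
    def W(x,c): return np.r_[R.from_euler("z",x[3]).apply(c)+x[:3]]
    obs=[o for o in obs if np.linalg.norm(proj(o[0],W(x0,o[1]))[0]-o[2])<near]
    f=lambda x:np.concatenate([(proj(o[0],W(x,o[1]))[0]-o[2])*o[3] for o in obs])
    r=least_squares(f,x0,loss="soft_l1",x_scale=[.01,.01,.01,.05])
    for o in obs: print(o[4],np.round(proj(o[0],W(r.x,o[1]))[0]-o[2],1),round(o[3],2))
    return r.x
def plan(pos,Rt):
    s=arm.observe();Rc=R.from_rotvec(s["ee_rot"])
    print("pos",s["position"],"turn(tool)",(Rc.inv()*Rt).as_rotvec(),"shift in target frame cm",Rt.inv().apply(pos-s["position"])*100,"in cur frame",Rc.inv().apply(pos-s["position"])*100)
def down(yaw_y): # tool z down, tool y along yaw
    y=np.array([np.cos(yaw_y),np.sin(yaw_y),0]);z=np.array([0,0,-1.]);return R.from_matrix(np.c_[np.cross(y,z),y,z])
E
python3 - <<'E'
from h import *
np.set_printoptions(precision=4,suppress=True)
a=arm.get_image("scene");b=arm.get_image("top")
x=fit([a,b],np.array([.469,-.27,.09,1.1]));print(x,np.degrees(x[3]))
pp=R.from_euler("z",x[3]).apply(np.array(CN["corner_pp"])/1e3)+x[:3];print("pp",pp)
th=x[3]+np.pi/4+np.pi
plan(np.r_[pp[:2],.30],down(th))
# panel outline from bright window in both views
for im,n in((a,"scene"),(b,"top")):
    t=arm.trace("panel",im)
    if t:
        m=t[0]["region"].astype(np.uint8);c=max(cv2.findContours(m,0,2)[0],key=cv2.contourArea)[:,0].astype(float)
        w=np.array([at_z(im,q,.018,False)[:2] for q in c])*1e3
        print(n,t[0]["conf"],cv2.minAreaRect(w.astype(np.float32)))
E
```

```text
corner_pp [-0.6  1. ] 0.8
corner_np [-1.2 -4.7] 0.73
corner_nn [-0.1 -0. ] 0.91
corner_pn [-4.   0.9] 0.59
corner_pp [-2.2 -2.3] 0.86
corner_np [2.6 0.5] 0.67
corner_nn [-2.6 -2. ] 0.88
corner_pn [-0.9  0.8] 0.7
[ 0.4653 -0.2639  0.0923  1.1952] 68.48031921730447
pp [ 0.4418 -0.1566  0.1283]
pos [0.261  0.5679 0.2455] turn(tool) [0.     0.     2.3008] shift in target frame cm [-12.2838  73.6522  -5.4478] in cur frame [-46.6895 -58.2722  -5.4455]
scene 0.89 ((490.153564453125, 243.9341278076172), (211.53314208984375, 267.8075866699219), 78.54856872558594)
top 0.72 ((482.88018798828125, 250.3120880126953), (207.9309844970703, 264.79644775390625), 79.83834075927734)
```

carry_out --claw '[9,9,9,9,9,9,9,9,9,9,9,9,9,9,9,9]' --delta_pos '[[0,0,-0.34],[0,0,-0.34],[0,0,-0.34],[0,0,-0.34],[0,0,-0.34],[0,0,-0.34],[0,0,-0.34],[0,0,-0.34],[0,0,-0.34],[0,0,-0.34],[0,0,-0.34],[0,0,-0.34],[0,0,-0.34],[0,0,-0.34],[0,0,-0.34],[0,0,-0.34]]' --angular '[[0,0,0.144],[0,0,0.144],[0,0,0.144],[0,0,0.144],[0,0,0.144],[0,0,0.144],[0,0,0.144],[0,0,0.144],[0,0,0.144],[0,0,0.144],[0,0,0.144],[0,0,0.144],[0,0,0.144],[0,0,0.144],[0,0,0.144],[0,0,0.144]]'

```text
clock: 4.3
position: [0.2609, 0.5679, 0.3001]
ee_rot: [-3.079, -0.626, 0.0]
force: [0.0, 1.1, -1.1]
width: 0.984
gripper_force: 0.0
```

carry_out --claw '[9,9,9,9,9,9,9,9,9,9,9,9,9,9,9,9,9,9,9,9]' --delta_pos '[[-0.62,3.7,0],[-0.62,3.7,0],[-0.62,3.7,0],[-0.62,3.7,0],[-0.62,3.7,0],[-0.62,3.7,0],[-0.62,3.7,0],[-0.62,3.7,0],[-0.62,3.7,0],[-0.62,3.7,0],[-0.62,3.7,0],[-0.62,3.7,0],[-0.62,3.7,0],[-0.62,3.7,0],[-0.62,3.7,0],[-0.62,3.7,0],[-0.62,3.7,0],[-0.62,3.7,0],[-0.62,3.7,0],[-0.62,3.7,0]]' --angular '[[0,0,0],[0,0,0],[0,0,0],[0,0,0],[0,0,0],[0,0,0],[0,0,0],[0,0,0],[0,0,0],[0,0,0],[0,0,0],[0,0,0],[0,0,0],[0,0,0],[0,0,0],[0,0,0],[0,0,0],[0,0,0],[0,0,0],[0,0,0]]'

```text
clock: 6.3
position: [0.4405, -0.1611, 0.3]
ee_rot: [3.076, 0.638, 0.001]
force: [0.8, 0.8, 0.7]
width: 0.982
gripper_force: 0.0
```

Run:
```python
from h import *
np.set_printoptions(precision=4,suppress=True)
s=arm.observe();print(s["clock"],s["position"],s["ee_rot"],s["joints"],s["force"])
w=arm.get_image("wrist");cv2.imwrite("pics/w1.png",w["frame"][:,:,::-1]);print(np.array(w["T"]))
a=arm.get_image("scene");b=arm.get_image("top")
x=fit([w],np.array([.4653,-.2639,.0905,1.195]),near=60);print(x)
x=fit([w,a,b],np.array([.4653,-.2639,.0905,1.195]),near=60);print(x)
```

```text
6.3 [ 0.4405 -0.1611  0.3   ] [3.0761 0.638  0.0012] [-0.7756  0.2199  1.2423  1.9123 -0.227   1.1662 -0.612 ] [0.774  0.8223 0.7377]
[[ 0.3981 -0.8792 -0.2617  0.512 ]
 [-0.9173 -0.3815 -0.114  -0.1306]
 [ 0.0004  0.2854 -0.9584  0.4394]
 [ 0.      0.      0.      1.    ]]
corner_pp [3.  0.3] 0.91
corner_nn [-0.3  1.1] 0.87
corner_pn [-1.4 -3.4] 0.83
[ 0.4722 -0.2691  0.0852  1.1791]
corner_pp [0.9 1. ] 0.91
corner_nn [-0.1  2.5] 0.87
corner_pn [-2.3 -3.7] 0.83
corner_pp [-0.2  3.4] 0.68
corner_pp [ 22.3 -43.8] 0.42
corner_np [ 0.4 -2.3] 0.66
corner_nn [-0.1  1.4] 0.68
corner_pn [-1.6  2. ] 0.73
corner_np [ 0.3 -1.8] 0.93
corner_nn [-1.8  0.2] 0.75
corner_pn [ 0.  -2.1] 0.86
[ 0.4712 -0.2669  0.0895  1.1774]
```

View pics/w1.png

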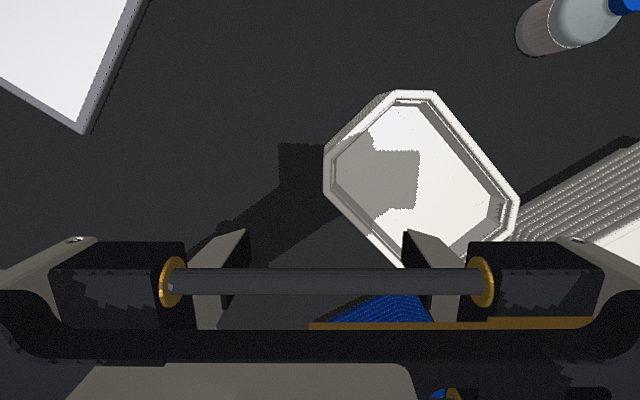

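```bash
cat >> h.py <<'E'
def octo(hx,hy,z,k): # k = x+y limit at bevel
    p=[(hx,k-hx),(k-hy,hy)];q=[(-a,b) for a,b in p[::-1]];u=p+q
    return np.array([(a,b,z) for a,b in u+[(-a,-b) for a,b in u]])
KO=(91.2+61.2)+4.5*2**.5; KI=(91.2+61.2)-4.5*2**.5
OUT=octo(109,79,36,KO)/1e3; INN=octo(100,70,36,KI)/1e3
E
python3 - <<'E'
from h import *
w=arm.get_image("wrist");f=w["frame"][:,:,::-1].copy()
x0,y0,k=260,70,3
c=cv2.resize(f[y0:y0+200,x0:x0+266],None,fx=k,fy=k,interpolation=cv2.INTER_CUBIC)
for x,col in(((.4712,-.2669,.0895,1.1774),(0,0,255)),((.4722,-.2691,.0895,1.1774),(0,160,0))):
  for O in(OUT,INN):
    p=(proj(w,R.from_euler("z",x[3]).apply(O)+x[:3])-[x0-.5,y0-.5])*k
    cv2.polylines(c,[np.round(p).astype(int)],True,col,1)
cv2.imwrite("pics/w1c.png",c[:,:798])
E
```

```text
(no output)
```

View pics/w1c.png

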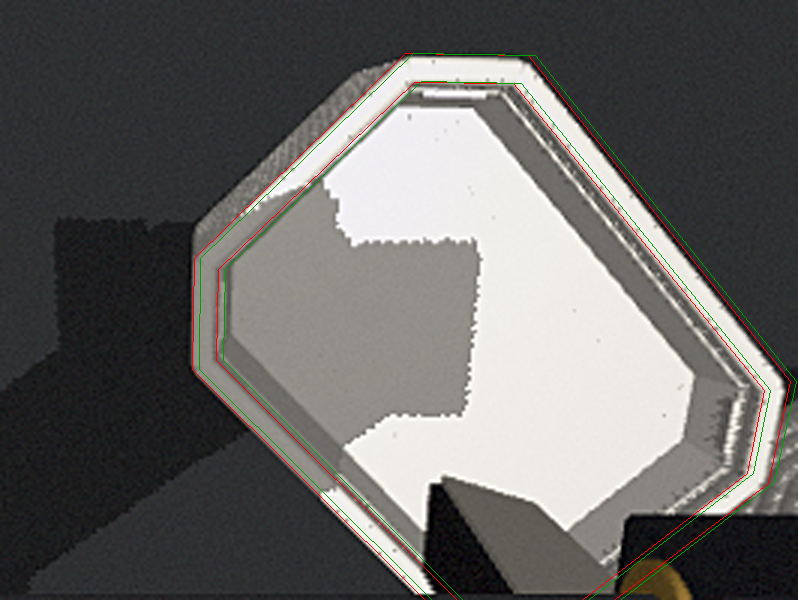

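The overlay (red) sits on the rim to about 2 px, and the grasped pp bevel (crop 193–225, 255–370) matches well. Next I work out the descent.

Run:
```python
from h import *
np.set_printoptions(precision=4,suppress=True)
x=np.array([.4712,-.2669,.09,1.1774])
pp=R.from_euler("z",x[3]).apply(np.array(CN["corner_pp"])/1e3)+x[:3];print(pp)
plan(np.r_[pp[:2],.165],down(x[3]+np.pi*1.25))
```

```text
[ 0.4496 -0.1592  0.126 ]
pos [ 0.4398 -0.1603  0.3   ] turn(tool) [ 0.     -0.0001  0.0146] shift in target frame cm [ 0.9534  0.2771 13.4964] in cur frame [ 0.9482  0.2904 13.4965]
```

carry_out --claw '[5,5,5,5,5,5,5,5]' --delta_pos '[[0.16,0.05,2.25],[0.16,0.05,2.25],[0.16,0.05,2.25],[0.16,0.05,2.25],[0.16,0.04,2.25],[0.16,0.04,2.25],[0,0,0],[0,0,0]]' --angular '[[0,0,0.015],[0,0,0],[0,0,0],[0,0,0],[0,0,0],[0,0,0],[0,0,0],[0,0,0]]'

```text
clock: 8.1
position: [0.4496, -0.1596, 0.1653]
ee_rot: [3.081, 0.61, -0.001]
force: [0.3, -0.3, 0.8]
width: 0.544
gripper_force: 0.0
```

Run:
```python
from h import *
np.set_printoptions(precision=4,suppress=True)
s=arm.observe();print(s["clock"],s["position"],s["ee_rot"],s["joints"],s["force"],s["width"])
w=arm.get_image("wrist");f=w["frame"][:,:,::-1].copy()
x=(.4712,-.2669,.09,1.1774)
for O in(OUT,INN):
    p=proj(w,R.from_euler("z",x[3]).apply(O)+x[:3])
    cv2.polylines(f,[np.round(p).astype(int)],True,(0,0,255),1)
cv2.circle(f,tuple(np.round(proj(w,s["position"])[0]).astype(int)),3,(0,255,0),1)
cv2.imwrite("pics/w2.png",f)
for l in CN: print(l,[(np.array(d["centre"])*[640,400],d["conf"],at_z(w,d["centre"],.126)) for d in arm.place_of(l,w)])
```

```text
8.1 [ 0.4496 -0.1596  0.1653] [ 3.0815  0.6101 -0.0013] [-0.5365  0.43    1.0379  2.078  -0.4778  0.8938 -0.4072] [ 0.2753 -0.2698  0.7812] 0.5439777874298907
corner_pp [(array([322.176, 232.52 ]), 0.86, array([ 0.4485, -0.1581,  0.126 ]))]
corner_np []
corner_nn []
corner_pn [(array([471.488,  97.48 ]), 0.85, array([ 0.5603, -0.2062,  0.126 ]))]
```

View pics/w2.png

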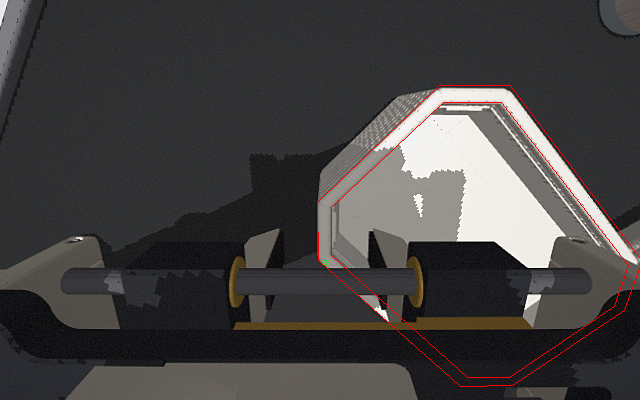

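The model sits on the rim here too (pp bevel at 318–332, 195–262), and the network's corner_pp agrees within 1.6 mm. I'll descend next.

carry_out --claw '[4,4,4,4,4,4,4]' --delta_pos '[[0,0,0.7],[0,0,0.7],[0,0,0.6],[0,0,0.4],[0,0,0.3],[0,0,0.2],[0,0,0]]' --angular '[[0,0,0],[0,0,0],[0,0,0],[0,0,0],[0,0,0],[0,0,0],[0,0,0]]'

```text
clock: 9.05
position: [0.4496, -0.1593, 0.1358]
ee_rot: [3.082, 0.611, -0.0]
force: [0.3, -0.4, -0.2]
width: 0.437
gripper_force: 0.0
```

carry_out --claw '[0.5,0.5,0.5,0.5,0.5,0.5,0.5,0.5]' --delta_pos '[[0,0,0],[0,0,0],[0,0,0],[0,0,0],[0,0,0],[0,0,0],[0,0,0],[0,0,0]]' --angular '[[0,0,0],[0,0,0],[0,0,0],[0,0,0],[0,0,0],[0,0,0],[0,0,0],[0,0,0]]' --force 5

```text
clock: 9.85
position: [0.4497, -0.1589, 0.136]
ee_rot: [-3.081, -0.611, -0.0]
force: [-1.5, 2.8, 4.7]
width: 0.098
gripper_force: 5.0
```

carry_out --claw '[0.3,0.3,0.3,0.3]' --delta_pos '[[0,0,0],[0,0,0],[0,0,0],[0,0,0]]' --angular '[[0,0,0],[0,0,0],[0,0,0],[0,0,0]]' --force 60

```text
clock: 10.25
position: [0.4497, -0.1589, 0.136]
ee_rot: [-3.081, -0.612, -0.0]
force: [-1.5, 4.7, 5.6]
width: 0.093
gripper_force: 60.0
```

Run:
```python
from h import *
np.set_printoptions(precision=4,suppress=True)
# peel: rotate tool about +x or -x by a, pivot = nn bottom outer rim (rim underside z=.116) in tool frame
Rc=down(1.1774+np.pi*1.25)
print("tool axes x,y world",Rc.apply([1,0,0]),Rc.apply([0,1,0]))
L=.2157+.0045; h=.136-.116   # pivot in tool frame: y=+L, z=+h
prev=np.zeros(3);Rp=R.identity()
piv=np.array([0,L,h])
for i in range(1,11):
    a=.012*i; best=None
    Rn=R.from_rotvec([a,0,0])
    p=piv-Rn.apply(piv)
    d=Rp.inv().apply(p-prev);print(i,a,"pos(tool0)mm",p*1e3,"row cm",d*100);prev=p;Rp=Rn
```

```text
tool axes x,y world [0.9241 0.382  0.    ] [ 0.382  -0.9241  0.    ]
1 0.012 pos(tool0)mm [ 0.      0.2558 -2.6409] row cm [ 0.      0.0256 -0.2641]
2 0.024 pos(tool0)mm [ 0.      0.5434 -5.2785] row cm [ 0.      0.0256 -0.2641]
3 0.036000000000000004 pos(tool0)mm [ 0.      0.8625 -7.9125] row cm [ 0.      0.0256 -0.2641]
4 0.048 pos(tool0)mm [  0.       1.2133 -10.5425] row cm [ 0.      0.0256 -0.2641]
5 0.06 pos(tool0)mm [  0.       1.5955 -13.1681] row cm [ 0.      0.0256 -0.2641]
6 0.07200000000000001 pos(tool0)mm [  0.       2.0093 -15.7889] row cm [ 0.      0.0256 -0.2641]
7 0.084 pos(tool0)mm [  0.       2.4544 -18.4045] row cm [ 0.      0.0256 -0.2641]
8 0.096 pos(tool0)mm [  0.       2.931  -21.0147] row cm [ 0.      0.0256 -0.2641]
9 0.108 pos(tool0)mm [  0.       3.4388 -23.6189] row cm [ 0.      0.0256 -0.2641]
10 0.12 pos(tool0)mm [  0.       3.9778 -26.2168] row cm [ 0.      0.0256 -0.2641]
```

carry_out --claw '[0.3,0.3,0.3,0.3,0.3,0.3]' --delta_pos '[[0,0.026,-0.264],[0,0.026,-0.264],[0,0.026,-0.264],[0,0.026,-0.264],[0,0.026,-0.264],[0,0,0]]' --angular '[[0.012,0,0],[0.012,0,0],[0.012,0,0],[0.012,0,0],[0.012,0,0],[0,0,0]]'

```text
clock: 10.85
position: [0.4507, -0.1608, 0.1495]
ee_rot: [-3.023, -0.599, 0.017]
force: [0.3, 4.0, 1.3]
width: 0.085
gripper_force: 60.0
```

carry_out --claw '[0.3,0.3,0.3,0.3,0.3,0.3]' --delta_pos '[[0,0.026,-0.264],[0,0.026,-0.264],[0,0.026,-0.264],[0,0.026,-0.264],[0,0.026,-0.264],[0,0,0]]' --angular '[[0.012,0,0],[0.012,0,0],[0.012,0,0],[0.012,0,0],[0.012,0,0],[0,0,0]]'

```text
clock: 11.45
position: [0.4513, -0.1631, 0.1624]
ee_rot: [-2.965, -0.588, 0.035]
force: [-0.7, 2.8, -1.2]
width: 0.089
gripper_force: 60.0
```

Run:
```python
from h import *
np.set_printoptions(precision=4,suppress=True)
s=arm.observe();print(s["clock"],s["position"],s["ee_rot"],s["joints"],s["force"],s["ft_torque"])
f=[]
for n,(x,y) in(("wrist",(230,40)),("scene",(210,150))):
    im=arm.get_image(n)["frame"][:,:,::-1]
    f.append(cv2.resize(im[y:y+150,x:x+200] if n=="scene" else im[y:y+300,x:x+400],(800,600))[:, :])
cv2.imwrite("pics/p1.png",cv2.resize(np.vstack(f),(400,600)))
```

```text
11.45 [ 0.4513 -0.1631  0.1624] [-2.9653 -0.5875  0.0351] [-0.3842  0.4732  0.9572  2.0089 -0.5401  1.0223 -0.3163] [-0.7225  2.7595 -1.1995] [ 0.4596  0.2819 -0.0639]
```

View pics/p1.png

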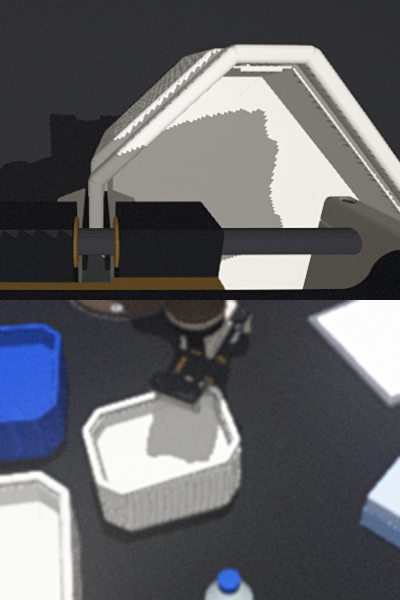

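The wrist view shows the pp corner between the fingers and a gap under the near rim. The scene view shows the far corner still seated and the stack unmoved. Next I lift straight up, keeping the tilt.

carry_out --claw '[0.3,0.3,0.3,0.3,0.3,0.3,0.3,0.3,0.3,0.3]' --delta_pos '[[0,-0.024,-0.2],[0,-0.024,-0.2],[0,-0.024,-0.2],[0,-0.024,-0.2],[0,-0.024,-0.2],[0,-0.036,-0.3],[0,-0.036,-0.3],[0,-0.06,-0.5],[0,-0.06,-0.5],[0,0,0]]' --angular '[[0,0,0],[0,0,0],[0,0,0],[0,0,0],[0,0,0],[0,0,0],[0,0,0],[0,0,0],[0,0,0],[0,0,0]]'

```text
clock: 12.55
position: [0.4517, -0.1632, 0.1891]
ee_rot: [-2.967, -0.589, 0.033]
force: [0.0, -0.5, -1.4]
width: 0.092
gripper_force: 60.1
```

Run:
```python
from h import *
np.set_printoptions(precision=4,suppress=True)
s=arm.observe();print(s["clock"],s["position"],s["ee_rot"],s["force"],s["ft_torque"])
f=[]
for n,(x,y) in(("wrist",(230,40)),("scene",(210,150))):
    im=arm.get_image(n)["frame"][:,:,::-1]
    f.append(cv2.resize(im[y:y+150,x:x+200] if n=="scene" else im[y:y+300,x:x+400],(800,600))[:, :])
cv2.imwrite("pics/p2.png",cv2.resize(np.vstack(f),(400,600)))
```

```text
12.55 [ 0.4517 -0.1632  0.1891] [-2.9665 -0.5886  0.0334] [ 0.0339 -0.5484 -1.436 ] [-0.0266  0.1007 -0.0122]
```

View pics/p2.png

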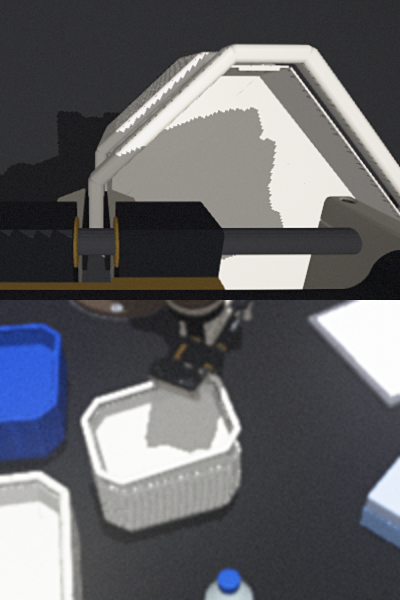

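The tray hangs free (−1.4 N, its weight) and the stack has not moved. I'll raise it, level it, then turn it.

carry_out --claw '[0.3,0.3,0.3,0.3,0.3,0.3,0.3,0.3,0.3,0.3,0.3,0.3,0.3,0.3,0.3]' --delta_pos '[[0,-0.06,-0.5],[0,-0.12,-1.0],[0,-0.15,-1.2],[0,-0.18,-1.5],[0,-0.18,-1.5],[0,-0.18,-1.5],[0,-0.18,-1.5],[0,-0.12,-1],[0,-0.12,-1],[0,-0.06,-0.5],[0,0,0],[0,0,0],[0,0,0],[0,0,0],[0,0,0]]' --angular '[[0,0,0],[0,0,0],[0,0,0],[0,0,0],[0,0,0],[0,0,0],[0,0,0],[0,0,0],[0,0,0],[0,0,0],[-0.03,0,0],[-0.03,0,0],[-0.03,0,0],[-0.03,0,0],[0,0,0]]'

```text
clock: 14.15
position: [0.451, -0.162, 0.301]
ee_rot: [-3.081, -0.613, 0.0]
force: [-0.0, 0.8, -0.9]
width: 0.087
gripper_force: 60.1
```

carry_out --claw '[0.3,0.3,0.3,0.3,0.3,0.3,0.3,0.3,0.3,0.3,0.3,0.3,0.3,0.3,0.3,0.3,0.3,0.3,0.3,0.3]' --delta_pos '[[0,0,0],[0,0,0],[0,0,0],[0,0,0],[0,0,0],[0,0,0],[0,0,0],[0,0,0],[0,0,0],[0,0,0],[0,0,0],[0,0,0],[0,0,0],[0,0,0],[0,0,0],[0,0,0],[0,0,0],[0,0,0],[0,0,0],[0,0,0]]' --angular '[[0,0,-0.05],[0,0,-0.1],[0,0,-0.1],[0,0,-0.1],[0,0,-0.1],[0,0,-0.1],[0,0,-0.1],[0,0,-0.1],[0,0,-0.1],[0,0,-0.1],[0,0,-0.1],[0,0,-0.1],[0,0,-0.1],[0,0,-0.1],[0,0,-0.1],[0,0,-0.1],[0,0,-0.1],[0,0,-0.1],[0,0,-0.025],[0,0,0]]'

```text
clock: 16.15
position: [0.4511, -0.1632, 0.3011]
ee_rot: [-1.474, -2.774, 0.0]
force: [0.5, -0.1, -2.0]
width: 0.089
gripper_force: 60.1
```

Run:
```python
from h import *
np.set_printoptions(precision=4,suppress=True)
s=arm.observe();print(s["clock"],s["joints"],s["force"],s["width"])
Rc=R.from_rotvec(s["ee_rot"]);y=Rc.apply([0,1,0]);print("tool y yaw",np.degrees(np.arctan2(y[1],y[0])),Rc.as_matrix()[:,2])
P=[]
for n in("top","scene"):
    im=arm.get_image(n)
    for d in arm.place_of("panel",im): print(n,d["conf"],at_z(im,d["centre"],0))
    t=arm.trace("panel",im)
    if t:
        m=t[0]["region"].astype(np.uint8);c=max(cv2.findContours(m,0,2)[0],key=cv2.contourArea)[:,0].astype(float)
        w=np.array([at_z(im,q,.018,False)[:2] for q in c])*1e3
        print(n,t[0]["conf"],cv2.minAreaRect(w.astype(np.float32)))
c=np.array([.486,.247])
th=np.radians(169.2)+np.pi*1.25
plan(np.r_[c-.1078*np.array([np.cos(th),np.sin(th)])*1,.300],down(th))
```

```text
16.15 [-0.4346  0.1603  0.7893  1.8735 -0.1241  1.1582  0.9921] [ 0.493  -0.1329 -2.0043] 0.08928048590947756
tool y yaw 34.026511876151545 [-0.0006  0.0003 -1.    ]
top 0.87 [0.4892 0.2548 0.    ]
top 0.32 [0.7262 0.3559 0.    ]
top 0.77 ((484.5703430175781, 248.7510986328125), (204.24197387695312, 262.7037353515625), 79.58528900146484)
scene 0.61 [0.4791 0.266  0.    ]
scene 0.74 ((489.441162109375, 242.27841186523438), (207.06158447265625, 264.4681396484375), 79.33159637451172)
pos [ 0.4512 -0.1629  0.3011] turn(tool) [-0.     -0.0001 -0.0018] shift in target frame cm [31.9447 15.1313  0.1146] in cur frame [31.9721 15.0733  0.1179]
```

carry_out --claw '[0.3,0.3,0.3,0.3,0.3,0.3,0.3,0.3,0.3,0.3,0.3,0.3,0.3,0.3,0.3,0.3,0.3,0.3,0.3]' --delta_pos '[[0.5,0.22,0],[1.5,0.67,0],[2.3,1.02,0],[2.3,1.02,0],[2.3,1.02,0],[2.3,1.02,0],[2.3,1.02,0],[2.3,1.02,0],[2.3,1.02,0],[2.3,1.02,0],[2.3,1.02,0],[2.3,1.02,0],[2.3,1.02,0],[2.3,1.02,0],[2.3,1.02,0],[1.5,0.67,0],[0.5,0.22,0],[0,0,0],[0,0,0]]' --angular '[[0,0,0],[0,0,0],[0,0,0],[0,0,0],[0,0,0],[0,0,0],[0,0,0],[0,0,0],[0,0,0],[0,0,0],[0,0,0],[0,0,0],[0,0,0],[0,0,0],[0,0,0],[0,0,0],[0,0,0],[0,0,0],[0,0,0]]'

```text
clock: 18.35
position: [0.3856, 0.2012, 0.3011]
ee_rot: [1.473, 2.775, -0.0]
force: [0.2, -1.3, -1.8]
width: 0.088
gripper_force: 60.1
```

carry_out --claw '[0.3,0.3,0.3,0.3,0.3,0.3,0.3,0.3,0.3,0.3,0.3,0.3,0.3]' --delta_pos '[[0,0,0.5],[0,0,1.5],[0,0,1.5],[0,0,1.5],[0,0,1.5],[0,0,1.5],[0,0,1.5],[0,0,1.5],[0,0,1.5],[0,0,1],[0,0,0.5],[0,0,0],[0,0,0]]' --angular '[[0,0,0],[0,0,0],[0,0,0],[0,0,0],[0,0,0],[0,0,0],[0,0,0],[0,0,0],[0,0,0],[0,0,0],[0,0,0],[0,0,0],[0,0,0]]'

```text
clock: 19.65
position: [0.3858, 0.2021, 0.1615]
ee_rot: [1.472, 2.775, 0.001]
force: [-1.0, 0.5, -1.6]
width: 0.082
gripper_force: 60.1
```

Run:
```python
from h import *
np.set_printoptions(precision=4,suppress=True)
s=arm.observe();print(s["clock"],s["position"],s["joints"],s["force"],s["width"])
ims={n:arm.get_image(n) for n in("top","scene","wrist")}
obs=[]
for n,im in ims.items():
    for l,c in CN.items():
        for d in arm.place_of(l,im)[:1]: obs.append((im,np.array(c)/1e3,np.array(d["centre"])*[640,400],d["conf"],n,l))
yaw=np.radians(168.9)
pp=s["position"]-[0,0,.010]
c0=pp-R.from_euler("z",yaw).apply(np.array(CN["corner_pp"])/1e3);print("expected origin",c0)
W=lambda x,c:R.from_euler("zyx",x[3:]).apply(c)+x[:3]
f=lambda x:np.concatenate([(proj(o[0],W(x,o[1]))[0]-o[2])*o[3] for o in obs])
r=least_squares(f,np.r_[c0,yaw,0,0],loss="soft_l1",x_scale=[.01,.01,.01,.05,.05,.05])
print("fit",r.x[:3],np.degrees(r.x[3:]))
for o in obs: print(o[4],o[5],np.round(proj(o[0],W(r.x,o[1]))[0]-o[2],1),round(o[3],2))
v=[]
for n in("top","scene"):
    im=ims[n]["frame"][:,:,::-1].copy()
    for col,q in(((0,0,255),r.x),((0,200,0),np.r_[c0,yaw,0,0])):
        cv2.polylines(im,[np.round(proj(ims[n],W(q,0)+0*OUT if False else np.array([W(q,o) for o in OUT]))*4).astype(int)],True,col,1,shift=2)
    x,y=(110,80) if n=="top" else (300,40); x2=int(proj(ims[n],c0)[0][0])-100;y2=max(0,int(proj(ims[n],c0)[0][1])-75)
    v.append(cv2.resize(im[y2:y2+150,x2:x2+200],(400,300),interpolation=cv2.INTER_CUBIC))
cv2.imwrite("pics/f1.png",np.vstack(v+[]))
```

```text
19.65 [0.3858 0.2021 0.1615] [-0.9293  0.2339  0.3883  2.1445 -0.1246  0.7835  0.1335] [-0.973   0.5342 -1.6345] 0.08196111032623682
expected origin [0.487  0.2446 0.1155]
fit [0.4853 0.2477 0.1061] [170.2396   4.6526   4.5789]
top corner_pp [0.7 0.6] 0.96
top corner_np [-2.3 -1.2] 0.85
top corner_pn [-0.2 -0.9] 0.73
scene corner_pp [-0.7  7.8] 0.72
scene corner_np [-2.  -0.7] 0.98
scene corner_nn [-1.5  0.8] 0.79
scene corner_pn [-0.9 -1.1] 0.67
wrist corner_pp [0.3 0.1] 0.84
wrist corner_pn [ 0.1 -0.2] 0.6
```

View pics/f1.png

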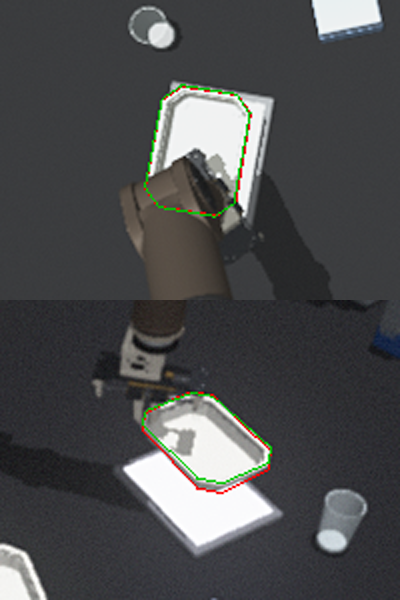

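The overlay shows the tray over the panel, but the tilt is uncertain. I'll fit it from the silhouettes.

```bash
cat > tilt.py <<'E'
from h import *
np.set_printoptions(precision=4,suppress=True)
s=arm.observe();print(s["clock"],s["position"],s["force"])
BOD=np.vstack([OUT,octo(109,79,26,KO)/1e3,octo(95,65,0,152.4-12*2**.5)/1e3])
e1=np.array(CN["corner_pp"])/1e3
def W(x,P): # x: pp xyz, yaw, tilt about diag-perp (u), tilt about diag (v)
    u=np.array([-1,1,0])/2**.5; d=np.array([1,1,0])/2**.5
    return (R.from_euler("z",x[3])*R.from_rotvec(x[4]*u+x[5]*d)).apply(np.atleast_2d(P)-e1)+x[:3]
data=[];kp=[]
ims={}
for n in("scene","top","scene","wrist"):
    im=arm.get_image(n);ims[n]=im
    t=arm.trace("tray",im);g=[q for q in t if q["conf"]>.4]
    for l,c in CN.items():
        for d in arm.place_of(l,im)[:1]: kp.append((im,np.array(c)/1e3,np.array(d["centre"])*[640,400],d["conf"]))
    if n=="wrist" or not g: continue
    m=g[0]["region"].astype(np.uint8)
    c=max(cv2.findContours(m,0,cv2.CHAIN_APPROX_NONE)[0],key=len)[:,0].astype(float)
    data.append((im,c[::2]));print(n,len(c),g[0]["conf"])
y0=np.radians(168.9);x0=np.r_[s["position"]-[0,0,.010],y0,0,0]
def f(x):
    r=[]
    for im,c in data:
        h=cv2.convexHull(proj(im,W(x,BOD)).astype(np.float32))
        r.append(np.array([cv2.pointPolygonTest(h,(float(a),float(b)),True) for a,b in c])/np.sqrt(len(c)/8))
    for im,c,px,cf in kp: r.append((proj(im,W(x,c))[0]-px)*cf*.3)
    r.append((x[:3]-x0[:3])/.002*2);r.append([(x[3]-y0)/.02])
    return np.concatenate(r)
r=least_squares(f,x0,loss="soft_l1",f_scale=.3,x_scale=[.01,.01,.01,.05,.05,.05],diff_step=1e-3)
x=r.x;print("pp",x[:3]-x0[:3],"yaw",np.degrees(x[3]),"tilt u,v deg",np.degrees(x[4:]),"cost",r.cost,"level cost",.5*np.sum(f(x0)**2))
for t in(-6,-4,-2,0,2,4,6):
    q=x.copy();q[4]=np.radians(t);print(t,[round(np.median(np.abs(np.array([cv2.pointPolygonTest(cv2.convexHull(proj(im,W(q,BOD)).astype(np.float32)),(float(a),float(b)),True) for a,b in c]))),2) for im,c in data],end=" ")
print("\ncorners",{k:W(x,np.array(v)/1e3)[0] for k,v in CN.items()},"origin",W(x,[0,0,0]))
E
cat >> tilt.py <<'E'
im=ims["scene"];f0=im["frame"][:,:,::-1].copy();c=proj(im,x0[:3])[0].astype(int);a,b=c[0]-30,c[1]-30
g=cv2.resize(f0[b:b+75,a:a+100],(800,600),interpolation=cv2.INTER_CUBIC)
for q,col in((x,(0,0,255)),(x0,(0,160,0))):
    cv2.polylines(g,[np.round((proj(im,W(q,OUT))-[a-.5,b-.5])*8).astype(int)],True,col,1)
cv2.imwrite("pics/f2.png",g)
E
python3 tilt.py
```

```text
20.4 [0.3855 0.2021 0.1612] [-0.2424 -0.66   -1.7121]
scene 147 0.75
top 171 0.71
scene 155 0.66
pp [-0.0001  0.0008  0.    ] yaw 168.4258652613373 tilt u,v deg [-1.308  3.536] cost 38.967157577982405 level cost 249.56793581691696
-6 [np.float64(2.07), np.float64(1.21), np.float64(1.99)] -4 [np.float64(1.32), np.float64(1.18), np.float64(1.28)] -2 [np.float64(0.83), np.float64(1.19), np.float64(0.65)] 0 [np.float64(0.62), np.float64(1.42), np.float64(0.65)] 2 [np.float64(1.16), np.float64(1.69), np.float64(1.22)] 4 [np.float64(1.9), np.float64(2.01), np.float64(1.99)] 6 [np.float64(2.72), np.float64(2.42), np.float64(2.78)] 
corners {'corner_pp': array([0.3854, 0.2029, 0.1512]), 'corner_np': array([0.564 , 0.1665, 0.1562]), 'corner_nn': array([0.5886, 0.2861, 0.1489]), 'corner_pn': array([0.41  , 0.3226, 0.1439])} origin [[0.4875 0.2422 0.1141]]
```

View pics/f2.png

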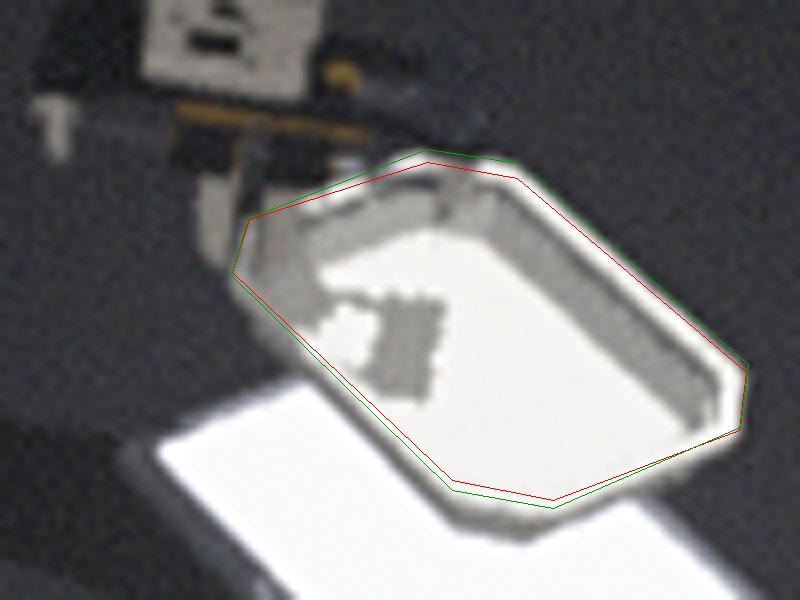

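The level outline (green) lies on the rim to about 1 px all round, so the tray is level and over the panel's middle. Last step: trim the height slightly, check it holds steady, and hand in.

carry_out --claw '[0.3,0.3,0.3,0.3,0.3,0.3,0.3,0.3]' --delta_pos '[[0,0,0.2],[0,0,0.3],[0,0,0.2],[0,0,0],[0,0,0],[0,0,0],[0,0,0],[0,0,0]]' --angular '[[0,0,0],[0,0,0],[0,0,0],[0,0,0],[0,0,0],[0,0,0],[0,0,0],[0,0,0]]'

```text
clock: 22.4
position: [0.3855, 0.2021, 0.1542]
ee_rot: [1.471, 2.776, 0.0]
force: [0.9, 0.2, -1.8]
width: 0.086
gripper_force: 60.1
```

Run:
```python
from h import *
s=arm.observe();print(s["clock"],s["position"],np.abs(s["dq"]).max(),s["force"],s["gripper_force"])
print(arm.sign_off())
```

```text
22.4 [0.38552949 0.20210647 0.15421403] 0.002120971317732933 [ 0.85660696  0.18172268 -1.77280174] 60.10371387004852
the job is handed in; nothing more can be done
None
```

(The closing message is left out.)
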